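# Lay out the batch photograph

## Robot

A 6-joint arm with a two-finger parallel gripper is mounted at the origin on a cart in front of the work surface, level with it; the furniture and walls round the work are solid. World frame = base frame: x ahead of the robot, y to its left, z up, the work surface at z = 0. Lengths are in m, angles in rad, forces in N, time in s.
With the tool pointing down it reaches from about 0.375 to 0.9 m from the base axis. Payload 3.1 kg.
Tool frame: the origin (TCP) lies between the finger pads; the fingertips stand 25 mm ahead of it and the grasp point (between the pads) lies 6 mm ahead of it (finger_overhang is the distance from the TCP to the fingertips, in m); z points along the fingers, y is the line along which they close (so a half turn about z gives the same grasp; the last joint's range is limited). The gripper opens to 85 mm and grips with 20 to 120 N. Pads are 22 mm wide; open, the fingers measure 114 mm over their backs; the gripper's body (76 mm by 85 mm) begins 54 mm behind the grasp point. The pads swing forward as they close: fully open they stand 13 mm farther back than shut.
Start: joints at [-1.446, 0.527, 1.433, -0, 1.181, -0.178], TCP at [0.186, -0.597, 0.256] pointing down, gripper open.
Joint ranges: [-3.08, 3.08], [-0.75, 2.2], [0.22, 2.44], [-1.43, 4.57], [0, 2.65], [-2.85, 2.85]. Speed limits (rad/s): [2.79, 2.79, 3.14, 3.14, 3.14, 3.14].

## Interface

Orientations are given as a unit quaternion [w, x, y, z].
In Python, from rig import * gives the robot as it stands. The module is installed in compiled form; this text tells all that it offers.
- The arm moves only by the tool move_arm, never from a script. Its argument "targets" is a list of rows, each an object with "slide": the shift along the world's x, y, z as a fraction of full scale, a list of three; "turn": the turn about the world's z as a fraction of full scale. A call has 1 to 5 rows; each row is the pose to reach, as a shift and turn from the pose commanded when the call began; what a row does not reach only later rows make up. Full scale, the value 1, is 200 mm for a shift and pi/2 rad for a turn. A row lasts 1/12 s, in which the tool goes at most 41.7 mm and 7.16 degrees, less where a joint would pass 70% of its speed; a pose out of reach is approached as far as the arm can. A call with a number of a shift or a turn outside -1 to 1 is refused whole. A call with a gripper value outside its range is refused whole. "hand" is the closure in counts, from 0 (fully open) to 255 (shut), set as the call begins (left out, the last holds). The fingers move at their own pace and stop on an object; the grip force is fixed at half the most. Time passes only in rows, so rows that repeat a pose let the fingers close. It gives the time, the measured TCP pose, the force, the opening and the grip force at its end, in the units of the state.
- observe(): the state, without advancing time (a new reading comes with each control period).
- get_image(name): name is "scene" or "side" or "wrist"; returns the picture (400x640x3 uint8, red, green, blue); there is no depth.
- camera_params(name): a dict with "fovy" (degrees; the focal length in pixels is half the picture's height over the tangent of half this angle, whatever the lens; pixels are square), "cx", "cy" (the principal point, pixels), "view" (4x4, takes a point from world to camera coordinates); the wrist camera has in their place "mount" (4x4, takes a point from camera to tool coordinates, whose origin is the TCP and whose axes are the flange's). Camera axes: x right, y up, looking along -z (the intrinsics and any distortion apply to the point x, -y, -z); pixel columns grow to the right and rows downward; lengths in m; the calibration is good to about 2 mm. A picture is of the moment at which its call begins: read the wrist's pose just before it. camera_params takes no time and is no camera call.
- sign_off(): hands the job in; it is judged then, once.
The state is a dict: "time": time; "joint_positions": joint angles; "qd": joint speeds; "joint_torque": joint torques, N m; "ee_pos": TCP position; "tcp_rot": TCP orientation; "contact_force": force on the tool from outside, world axes, zero at the start; "wrist_torque": the same for the moment, N m; "width": finger opening in m; "finger_force": force on a finger pad.
Only numpy, scipy, OpenCV 4.12 (cv2) and the standard library are available. Lean on these libraries where they do the work, as an engineer would, in place of code of your own. Each camera call takes 0.05 s, during which the arm holds its last target. There are 200 camera calls.

## Task

Lay out the batch photograph on the white board with two rows of three squares, whose two middle squares already hold the filled jar and the empty jar (either may be in front). Lay the cap centred on top of the filled jar and stand the label roll in the middle of the square directly left of it; stand the funnel in the middle of the square left of the empty jar and the tally counter in the middle of the square right of the empty jar, so that this jar stands between them (left and right as seen from the robot, along the rows). Keep everything upright, leave both jars where they stand, and do not disturb the marker and the brush beside the board.

Things in the scene. Friction and masses are not known exactly. Their poses are not given: they have to be found in the camera images.
- board: White photo board fixed flat on the worktop, 240 (its x) by 352 (its y) by 4 mm; thin black lines form 2 rows of 3 squares 112 mm wide inside an 8 mm margin. Origin: centre of its underside; x points away from the robot (turned up to 0.15 rad), y left along the rows. Square centres in its frame: x -0.056 (front row) or +0.056 (back); y +0.112 (left), 0, -0.112 (right); top at z 0.004.
- full_jar_c (a point): Glass jar, open, filled with dark paste to its shoulder; stands in the front or back middle square of the board, within 6 mm of the square's centre. 70 mm across, 112 mm tall, flat top; straight-sided cylinder to the touch, also at the neck. Loose, about 0.43 kg. Point half-way up its axis (56 mm above its foot), z up.
- empty_jar_c (a point): The same glass jar but empty and clear; stands in the other middle square of the board, within 6 mm of its centre. 70 mm across, 112 mm tall. Loose, about 0.17 kg. Point half-way up its axis (56 mm above its foot), z up.
- cap_c (a point): Flat round gold jar cap lying beside the board, 64 mm across, 10 mm thick, about 11 g. Solid: it rests flat on the jar's rim and does not screw on or slip over it. Point at its centre (5 mm above its underside), z up.
- roll_c (a point): Roll of white labels standing on its flat face beside the board, 66 mm across, 39 mm tall, brown core, about 75 g. Point at its centre (19.5 mm above its underside), z up.
- funnel_c (a point): Plain grey-white conical jar funnel standing mouth down beside the board (not the fixed one near the filler at the far right), 72 mm tall: cone 68 mm across at the foot narrowing up to 41 mm height, then an upright stem about 21 mm across from 41 to 72 mm height, to be gripped. About 60 g. Point on its axis, half-way up (36 mm above its foot), z up.
- counter_c (a point): Small pale hand tally counter beside the board: round case 43 mm across, 24 mm tall, a push button on top (30 mm in all), about 60 g. Point 12 mm above its underside. Grip across its x (case from -22 to +21 mm); in y the case spans -18 to +25 mm and a short knob sticks out to y -26 mm at x +6 mm. Its turn in the square does not matter.
- marker_c (a point): Bystander: white marker pen with a green end, 122 mm long, 14 mm thick, lying to the left of the board and behind. Leave alone. Point at its centre.
- brush_c (a point): Bystander: flat brush with wooden handle, 195 mm long, 34 mm wide, 13 mm thick, lying to the far right of the board, beyond the loose things. Leave alone. Point at its centre.

How it is judged:
At the end, for the whole second after the job is handed in: Cap flat on the filled jar, centred within 12 mm; roll left of the filled jar, funnel left and counter right of the empty jar, each upright on the board within 15 mm of its square's centre along both board directions; both jars upright within 12 mm of where they were (distance of each of full_jar_c, empty_jar_c from where it was at the start of the episode below 0.012 m and angle between each of full_jar_c, empty_jar_c's own z axis and vertical below 0.1 rad and horizontal distance between cap_c and full_jar_c below 0.012 m and z of cap_c in the frame of full_jar_c between 0.055 and 0.069 m and angle between cap_c's own z axis and vertical below 0.12 rad and ((x of roll_c in the frame of board between -0.071 and -0.041 m and y of roll_c in the frame of board between 0.097 and 0.127 m and height (world z) of roll_c between 0.0185 and 0.0285 m and angle between each of roll_c, funnel_c, counter_c's own z axis and vertical below 0.12 rad and x of funnel_c in the frame of board between 0.041 and 0.071 m and y of funnel_c in the frame of board between 0.097 and 0.127 m and height (world z) of funnel_c between 0.035 and 0.045 m and x of counter_c in the frame of board between 0.041 and 0.071 m and y of counter_c in the frame of board between -0.127 and -0.097 m and height (world z) of counter_c between 0.011 and 0.021 m and x of full_jar_c in the frame of board below 0 m) or (x of roll_c in the frame of board between 0.041 and 0.071 m and y of roll_c in the frame of board between 0.097 and 0.127 m and height (world z) of roll_c between 0.0185 and 0.0285 m and angle between each of roll_c, funnel_c, counter_c's own z axis and vertical below 0.12 rad and x of funnel_c in the frame of board between -0.071 and -0.041 m and y of funnel_c in the frame of board between 0.097 and 0.127 m and height (world z) of funnel_c between 0.035 and 0.045 m and x of counter_c in the frame of board between -0.071 and -0.041 m and y of counter_c in the frame of board between -0.127 and -0.097 m and height (world z) of counter_c between 0.011 and 0.021 m and x of full_jar_c in the frame of board above 0 m))); the robot touches nothing.
It fails at once if a jar on the board is tipped over (angle between any of full_jar_c, empty_jar_c's own z axis and vertical above 0.5 rad).
It fails at once if the marker or the brush is pushed out of its place (more than 25 mm) (distance of any of marker_c, brush_c from where it was at the start of the episode above 0.025 m).
It also fails if it takes over 112 s, if anything falls off the work surface, if the arm or the gripper's body presses on something with over 40 N, if the wrist force passes 120 N, or if a joint passes its speed limit or range.

## Working session

There is one attempt and no reset: what is moved stays moved. The work goes in short steps, Python scripts to look and compute and a tool call to move; the robot and the scene stay as the last step left them, time stands still between calls to the robot, and variables do not carry over. Pictures are saved under pics/ and viewed, at most 14 in all, crops included, and the job is handed in when it is done.

Besides the shell and the picture viewer there is one more tool, called as name(argument=value, ...) on one line, values as JSON. move_arm: Moves the arm, as the interface text tells. Its arguments: {"type":"object","properties":{"targets":{"type":"array"},"hand":{"type":"number"}},"required":["targets"]}

```bash
mkdir -p pics; python3 - <<'E'
from rig import *
import cv2,json
s=observe();print(s['time'],s['ee_pos'],s['tcp_rot'],s['width'])
for n in("scene","side","wrist"):
    p=camera_params(n);print(n,{k:(v.tolist() if hasattr(v,'tolist') else v) for k,v in p.items()})
    cv2.imwrite(f'pics/{n}0.png',get_image(n)[:,:,::-1])
E
```

```text
0.0 [ 0.18632883 -0.59586214  0.25532053] [-1.11194455e-03  9.88559459e-01  1.50827578e-01  3.79640259e-05] 0.08541738102214248
scene {'fovy': 51.399166435132486, 'cx': 326.4067896938531, 'cy': 203.19816200609594, 'view': [[-0.4203679043750765, -0.9073479460886452, -0.0032449499262438225, 0.1775560137419404], [0.42945548262401056, -0.202111489802639, 0.8801811939219878, -0.31771976343596786], [-0.7992864401548953, 0.3686063624226731, 0.47462673351386375, -1.0441101554998462], [0.0, 0.0, 0.0, 1.0]]}
side {'fovy': 44.242315492653056, 'cx': 317.33441979421593, 'cy': 202.1848943529243, 'view': [[-0.9110289244363001, -0.41180602498260427, 0.021026093989721877, 0.45365097847465974], [0.2148380928894698, -0.43052169017615016, 0.8766388470353605, -0.20196944088120897], [-0.35195296942070753, 0.8031605518673695, 0.4806893333953322, -1.253014582384337], [0.0, 0.0, 0.0, 1.0]]}
wrist {'fovy': 60.11301238691758, 'cx': 320.34061667769123, 'cy': 204.05175802433513, 'mount': [[0.0002548317434086229, 0.9626798414333014, 0.2706426757899358, 0.06922482179601605], [0.9999995943832518, -1.1517633586535865e-05, -0.0009006112789059474, -0.0009781776798694075], [-0.0008638831599975896, 0.27064279551707593, -0.962679453889293, -0.11845580742175627], [0.0, 0.0, 0.0, 1.0]]}
```

View pics/scene0.png

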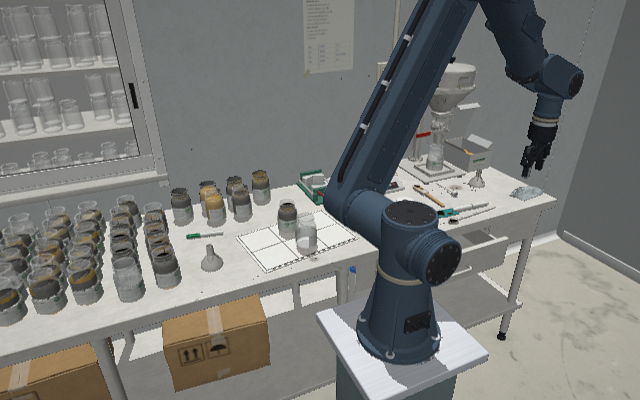

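View pics/side0.png

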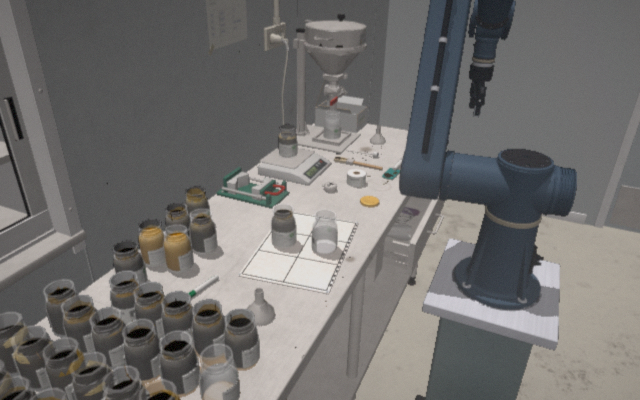

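The scene view shows the funnel at (211,258), the marker at (207,236), the full jar at (288,216) and the empty jar at (306,234). The side view shows the cap at (370,201), the roll at (356,178), the counter at (330,187), the funnel at (260,306), the brush at (360,163), the full jar in the back row and the empty jar in front. I'll zoom in on the side view for pixel positions.

```bash
python3 - <<'E'
import cv2
a=cv2.imread('pics/side0.png')[150:340,180:420]
cv2.imwrite('pics/side0c.png',cv2.resize(a,(720,570),interpolation=cv2.INTER_CUBIC))
E
cat > h.py <<'E'
import numpy as np,cv2
from rig import *
from scipy.spatial.transform import Rotation as R
def cam(n,s=None):
    p=camera_params(n);f=200/np.tan(np.radians(p['fovy']/2))
    if n=='wrist':
        s=s or observe();q=np.array(s['tcp_rot']);T=np.eye(4)
        T[:3,:3]=R.from_quat(q[[1,2,3,0]]).as_matrix();T[:3,3]=s['ee_pos']
        M=T@np.array(p['mount'])
    else: M=np.linalg.inv(np.array(p['view']))
    return M,f,p['cx'],p['cy']
def ray(c,uv):
    M,f,cx,cy=c;d=M[:3,:3]@np.array([(uv[0]-cx)/f,-(uv[1]-cy)/f,-1]);return M[:3,3],d/np.linalg.norm(d)
def onz(c,uv,z):
    o,d=ray(c,uv);return o+d*(z-o[2])/d[2]
def tri(*rs):
    A=sum(np.eye(3)-np.outer(d,d) for o,d in rs);b=sum((np.eye(3)-np.outer(d,d))@o for o,d in rs);return np.linalg.solve(A,b)
def proj(c,P):
    M,f,cx,cy=c;q=np.linalg.inv(M)@np.append(P,1);return np.array([cx+f*q[0]/-q[2],cy-f*q[1]/-q[2]])
E
python3 - <<'E'
from h import *
np.set_printoptions(precision=4,suppress=True)
a=cam('side');b=cam('scene')
for n,uv,z in[('cap',(370,201),.007),('roll',(356,178),.02),('counter',(330,187),.012),('funneltop',(259,291),.072),('marker',(203,287),.007),('brush',(360,163),.007),('fullfoot',(283,243),.004),('emptyfoot',(325,248),.004)]:print(n,onz(a,uv,z))
print('scene funneltop',onz(b,(208,245),.072),'tri',tri(ray(a,(259,291)),ray(b,(208,245))))
E
```

```text
cap [ 0.424  -0.2523  0.007 ]
roll [ 0.5161 -0.3673  0.02  ]
counter [ 0.5762 -0.2771  0.012 ]
funneltop [0.4739 0.3701 0.072 ]
marker [0.6466 0.3475 0.007 ]
brush [ 0.5566 -0.5221  0.007 ]
fullfoot [0.5646 0.0867 0.004 ]
emptyfoot [0.4487 0.0577 0.004 ]
scene funneltop [0.4729 0.3694 0.072 ] tri [0.4744 0.3692 0.0711]
```

View pics/side0c.png

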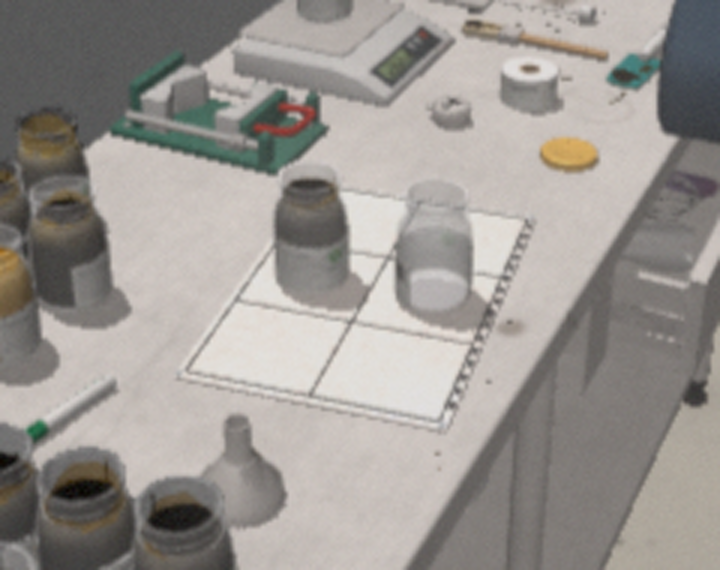

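View pics/wrist0.png

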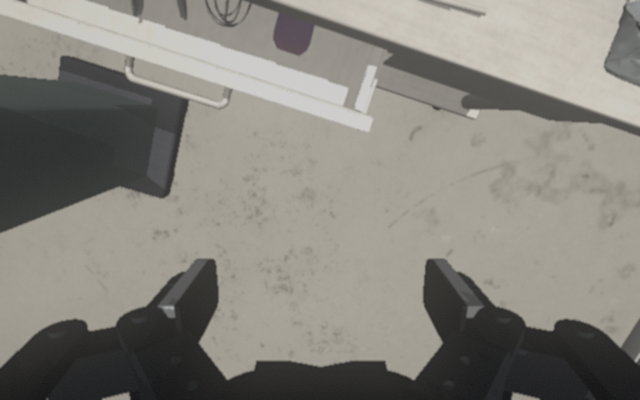

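The crop shows the board corners and gridlines at left-back (187,371), left-middle (310,394), left-front (441,421), junctions (237,301), (350,323), (472,343), (393,257), (502,275). Rim centres are about (311,176) for the full jar and (438,192) for the empty jar. The cap is at (569,153), the roll top at (530,69), the counter at (452,112). The wrist view shows only floor.

```bash
cat > b.py <<'E'
from h import *
np.set_printoptions(precision=4,suppress=True)
a=cam('side')
c=lambda u,v:(180+u/3,150+v/3)
L=[((187,371),(.112,.168)),((310,394),(0,.168)),((441,421),(-.112,.168)),((237,301),(.112,.056)),((350,323),(0,.056)),((472,343),(-.112,.056)),((393,257),(0,-.056)),((502,275),(-.112,-.056))]
W=np.array([onz(a,c(*p),.004)[:2] for p,_ in L]);B=np.array([q for _,q in L])
mw,mb=W.mean(0),B.mean(0);X=(B-mb);Y=(W-mw)
th=np.arctan2((X[:,0]*Y[:,1]-X[:,1]*Y[:,0]).sum(),(X*Y).sum())
Rm=np.array([[np.cos(th),-np.sin(th)],[np.sin(th),np.cos(th)]]);t=mw-Rm@mb
E
python3 - <<'E'
from b import *
print('th',th,'t',t);print((B@Rm.T+t-W)*1000)
for n,q in[('roll',(.056,.112)),('full',(.056,0)),('funnel',(-.056,.112)),('empty',(-.056,0)),('counter',(-.056,-.112))]:print(n,Rm@np.array(q)+t)
for n,p,z in[('fullrim',(311,176),.116),('emptyrim',(438,192),.116),('cap',(569,153),.01),('rolltop',(530,69),.039),('countertop',(452,100),.03)]:print(n,onz(a,c(*p),z))
s=observe();print(R.from_quat(np.array(s['tcp_rot'])[[1,2,3,0]]).as_matrix())
E
```

```text
th 0.14673671490265525 t [0.5058 0.0744]
[[ 0.5649  0.0065]
 [-1.818   1.3308]
 [-0.3454  0.1343]
 [ 1.9683 -1.4171]
 [-0.92   -3.584 ]
 [-2.0047 -0.0902]
 [ 3.883   1.5214]
 [-1.328   2.0984]]
roll [0.5449 0.1934]
full [0.5612 0.0826]
funnel [0.4341 0.177 ]
empty [0.4505 0.0662]
counter [ 0.4668 -0.0446]
fullrim [0.5606 0.0874 0.116 ]
emptyrim [0.447  0.0629 0.116 ]
cap [ 0.4233 -0.2464  0.01  ]
rolltop [ 0.5152 -0.3684  0.039 ]
countertop [ 0.5715 -0.2703  0.03  ]
[[ 0.9545  0.2982 -0.0002]
 [ 0.2982 -0.9545  0.0017]
 [ 0.0003 -0.0016 -1.    ]]
```

move_arm(targets=[{"slide":[0.6,0.85,-0.1],"turn":-0.1},{"slide":[0.6,0.85,-0.1],"turn":-0.1},{"slide":[0.6,0.85,-0.1],"turn":-0.1},{"slide":[0.6,0.85,-0.1],"turn":-0.1},{"slide":[0.6,0.85,-0.1],"turn":-0.1}], hand=0)

```text
time: 0.57
ee_pos: [0.3065, -0.4253, 0.236]
tcp_rot: [-0.0, 0.997, 0.072, 0.0]
contact_force: [0.9, -0.8, -0.4]
width: 0.0854
finger_force: 0.0
```

move_arm(targets=[{"slide":[0.59,0.89,-0.1],"turn":0},{"slide":[0.59,0.89,-0.1],"turn":0},{"slide":[0.59,0.89,-0.1],"turn":0},{"slide":[0.59,0.89,-0.1],"turn":0},{"slide":[0.59,0.89,-0.1],"turn":0}])

```text
time: 0.98
ee_pos: [0.4213, -0.2524, 0.2168]
tcp_rot: [-0.0, 0.997, 0.073, -0.0]
contact_force: [0.6, -0.2, -0.0]
width: 0.0851
finger_force: 0.0
```

```bash
python3 - <<'E'
from b import *
s=observe();print(s['time'],s['ee_pos'],s['contact_force'])
im=get_image('wrist');c=cam('wrist',s)
for P in[(.4233,-.2464,.01),(.5152,-.3684,.039),(.5715,-.27,.03)]:print(proj(c,P))
cv2.imwrite('pics/w1.png',im[:,:,::-1])
E
```

```text
0.9833 [ 0.4213 -0.2524  0.2168] [ 0.628  -0.2115 -0.0034]
[315.2868 178.719 ]
[477.9676  97.9967]
[371.0029   5.6392]
```

View pics/w1.png

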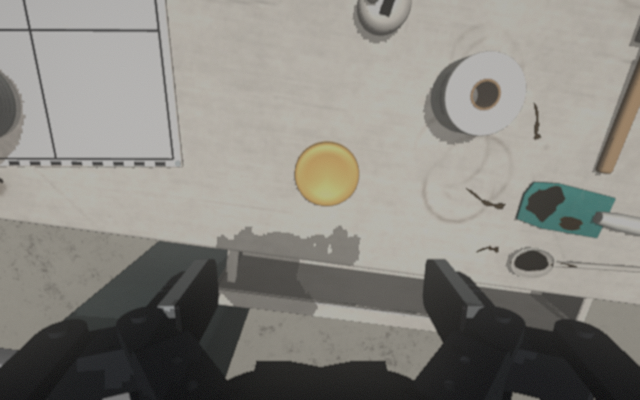

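The wrist view shows the cap at (327,174), the roll top at (485,94) and part of the counter at (384,10). The board corner is at (178,163).

```bash
python3 - <<'E'
from b import *
w=cam('wrist')
S={'cap':((569,153),(327,174),.01),'roll':((530,69),(485,94),.039),'counter':((452,100),(384,8),.03)}
for n,(p,q,z) in S.items():print(n,'wrist',onz(w,q,z),'tri',tri(ray(a,c(*p)),ray(w,q)))
print('board right-front outer corner',onz(w,(180,164),.004),'expect',Rm@np.array([-.12,-.176])+t)
print('junctions',onz(w,(173,155),.004),'exp',Rm@np.array([-.112,-.168])+t, onz(w,(159,31),.004),'exp',Rm@np.array([0,-.168])+t,onz(w,(30,30),.004),'exp',Rm@np.array([0,-.056])+t)
E
```

```text
cap wrist [ 0.4319 -0.2482  0.01  ] tri [ 0.428  -0.2497  0.0067]
roll wrist [ 0.5218 -0.3638  0.039 ] tri [ 0.5181 -0.3649  0.0399]
counter wrist [ 0.5735 -0.2713  0.03  ] tri [ 0.5729 -0.2716  0.0294]
board right-front outer corner [ 0.4191 -0.1069  0.004 ] expect [ 0.4129 -0.1172]
junctions [ 0.4268 -0.0999  0.004 ] exp [ 0.4196 -0.1081] [ 0.5337 -0.0839  0.004 ] exp [ 0.5304 -0.0918] [0.5177 0.0279 0.004 ] exp [0.514 0.019]
```

move_arm(targets=[{"slide":[0.03,0,-0.4],"turn":0},{"slide":[0.03,0,-0.6],"turn":0},{"slide":[0.03,0,-0.6],"turn":0},{"slide":[0.03,0,-0.6],"turn":0},{"slide":[0.03,0,-0.6],"turn":0}])

```text
time: 1.45
ee_pos: [0.4254, -0.2533, 0.0951]
tcp_rot: [-0.002, 0.997, 0.073, -0.002]
contact_force: [-0.0, -0.1, 0.7]
width: 0.085
finger_force: 0.0
```

```bash
cat > look.py <<'E'
import sys
from b import *
s=observe();print('t',round(s['time'],2),s['ee_pos'],s['contact_force'],s['width'])
im=get_image('wrist');cv2.imwrite(f'pics/{sys.argv[1]}.png',im[:,:,::-1])
E
python3 look.py w2; python3 - <<'E'
from b import *
im=cv2.imread('pics/w2.png');h=cv2.cvtColor(im,cv2.COLOR_BGR2HSV)
m=cv2.inRange(h,(15,90,90),(35,255,255));n,l,st,ce=cv2.connectedComponentsWithStats(m);i=1+st[1:,4].argmax()
print(st[i],ce[i]);w=cam('wrist')
x,y,W_,H_=st[i][:4]
print(onz(w,(x+W_/2,y+H_/2),.010))
E
```

```text
t 1.45 [ 0.4254 -0.2533  0.0951] [-0.0298 -0.1085  0.6865] 0.08502352647003247
[ 279  167   99   96 7297] [328.1439 214.5123]
[ 0.4312 -0.258   0.01  ]
```

```bash
cat > look.py <<'E'
import sys,pickle
from b import *
s=observe();im=get_image('wrist')
print('t',round(s['time'],2),s['ee_pos'],s['contact_force'],s['width'],s['finger_force'])
pickle.dump(cam('wrist',s),open(f'pics/{sys.argv[1]}.pkl','wb'));cv2.imwrite(f'pics/{sys.argv[1]}.png',im[:,:,::-1])
E
python3 - <<'E'
from b import *
s1=dict(ee_pos=[.4213,-.2524,.2168],tcp_rot=[0,.9973,.073,0]);s2=dict(ee_pos=[.4254,-.2533,.0951],tcp_rot=[-.002,.9973,.073,-.002])
w1,w2=cam('wrist',s1),cam('wrist',s2)
print('cap',onz(w1,(327,174),.01),onz(w2,(328.5,215),.01),tri(ray(w1,(327,174)),ray(w2,(328.5,215))))
for n,q,z in[('roll',(485,94),.039),('counter',(384,8),.03),('j',(173,155),.004),('j2',(159,31),.004),('j3',(30,30),.004)]:print(n,onz(w1,q,z))
print(observe()['ee_pos'])
E
```

```text
cap [ 0.4295 -0.2568  0.01  ] [ 0.4304 -0.2564  0.01  ] [ 0.428  -0.2571  0.0022]
roll [ 0.5192 -0.3732  0.039 ]
counter [ 0.5714 -0.2804  0.03  ]
j [ 0.4251 -0.1085  0.004 ]
j2 [ 0.5321 -0.093   0.004 ]
j3 [0.5165 0.0182 0.004 ]
[ 0.4265 -0.2545  0.0972]
```

move_arm(targets=[{"slide":[0.02,-0.01,-0.2],"turn":0},{"slide":[0.02,-0.01,-0.3],"turn":0},{"slide":[0.02,-0.01,-0.34],"turn":0},{"slide":[0.02,-0.01,-0.34],"turn":0},{"slide":[0.02,-0.01,-0.34],"turn":0}])

```text
time: 1.92
ee_pos: [0.4314, -0.2572, 0.031]
tcp_rot: [0.001, 0.997, 0.073, 0.001]
contact_force: [0.8, -0.3, 0.4]
width: 0.0853
finger_force: 0.0
```

move_arm(targets=[{"slide":[0,0,-0.02],"turn":0},{"slide":[0,0,-0.03],"turn":0},{"slide":[0,0,-0.03],"turn":0}])

```text
time: 2.17
ee_pos: [0.431, -0.2566, 0.0238]
tcp_rot: [0.001, 0.997, 0.073, 0.001]
contact_force: [0.3, 0.7, -0.1]
width: 0.0853
finger_force: 0.0
```

```bash
python3 look.py w3; python3 - <<'E'
from b import *
cv2.imwrite('pics/s3.png',cv2.resize(get_image('side')[150:250,320:440,::-1],(720,600),interpolation=cv2.INTER_CUBIC))
E
```

```text
t 2.17 [ 0.431  -0.2566  0.0238] [ 0.2961  0.6689 -0.1054] 0.08529375308555211 0.0
```

View pics/s3.png

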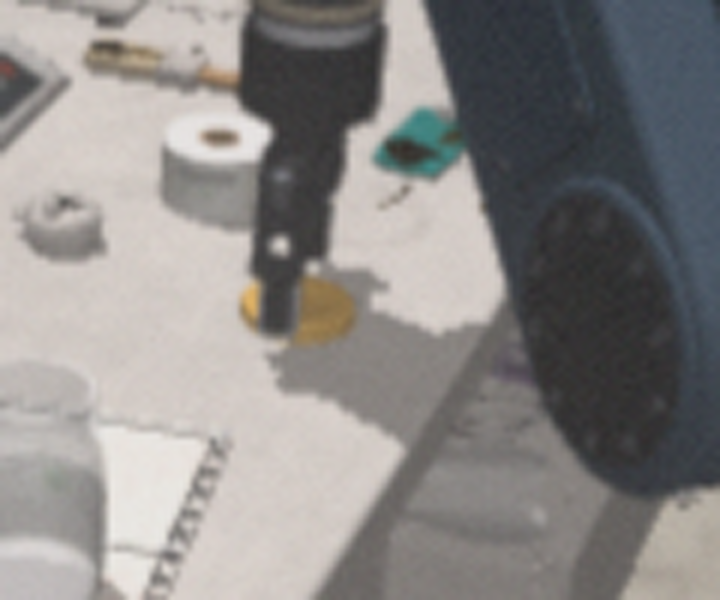

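The crop shows the open fingers astride the cap at about (290,310) without touching it. The tips are close to table level, so I'll lower further.

move_arm(targets=[{"slide":[0,0,-0.02],"turn":0},{"slide":[0,0,-0.035],"turn":0},{"slide":[0,0,-0.035],"turn":0}])

```text
time: 2.52
ee_pos: [0.4303, -0.256, 0.0153]
tcp_rot: [-0.0, 0.997, 0.073, -0.0]
contact_force: [0.4, -0.3, -0.5]
width: 0.0855
finger_force: 0.0
```

move_arm(targets=[{"slide":[0,0,0],"turn":0},{"slide":[0,0,0],"turn":0},{"slide":[0,0,0],"turn":0},{"slide":[0,0,0],"turn":0},{"slide":[0,0,0],"turn":0}], hand=255)

```text
time: 2.93
ee_pos: [0.4316, -0.2567, 0.0201]
tcp_rot: [0.001, 0.997, 0.073, 0.002]
contact_force: [-1.0, 3.3, 37.3]
width: 0.0594
finger_force: 70.3
```

move_arm(targets=[{"slide":[0,0,0],"turn":0},{"slide":[0,0,0],"turn":0}])

```text
time: 3.1
ee_pos: [0.4316, -0.2567, 0.0201]
tcp_rot: [0.001, 0.997, 0.073, 0.002]
contact_force: [-0.6, 2.9, 36.3]
width: 0.0596
finger_force: 70.3
```

move_arm(targets=[{"slide":[0,0,0.1],"turn":0},{"slide":[0,0,0.3],"turn":0},{"slide":[0,0,0.5],"turn":0},{"slide":[0,0,0.75],"turn":0},{"slide":[0,0,0.75],"turn":0}])

```text
time: 3.52
ee_pos: [0.433, -0.2582, 0.1716]
tcp_rot: [0.004, 0.997, 0.073, 0.004]
contact_force: [0.2, -1.2, -1.2]
width: 0.0587
finger_force: 64.4
```

```bash
python3 look.py w4
```

```text
t 3.52 [ 0.433  -0.2582  0.1716] [ 0.2126 -1.1811 -1.1554] 0.05868118659325204 64.41373140318319
```

View pics/w4.png

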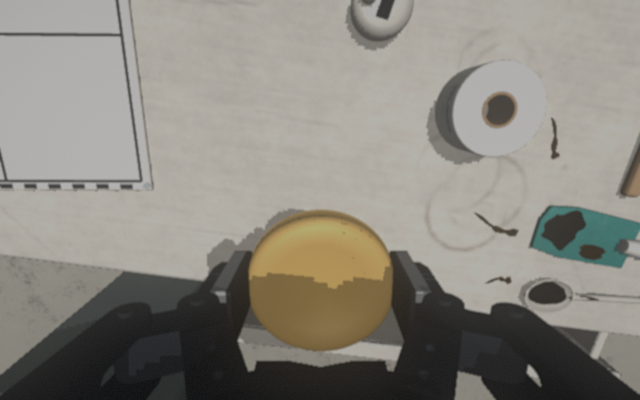

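The cap is held level between the pads, centred at about (321,280). I'll go above the board's front and look at the full jar and board.

move_arm(targets=[{"slide":[0.05,0.1,0.4],"turn":0},{"slide":[0.05,0.3,0.5],"turn":0},{"slide":[0.05,0.5,0.5],"turn":0},{"slide":[0.05,0.7,0.5],"turn":0},{"slide":[0.05,0.85,0.5],"turn":0}])

```text
time: 3.98
ee_pos: [0.4407, -0.0979, 0.2651]
tcp_rot: [0.0, 0.997, 0.072, 0.001]
contact_force: [0.8, 0.7, 0.0]
width: 0.0587
finger_force: 64.6
```

move_arm(targets=[{"slide":[0.05,0.2,0],"turn":0},{"slide":[0.05,0.4,0],"turn":0},{"slide":[0.05,0.6,0],"turn":0},{"slide":[0.05,0.8,0],"turn":0},{"slide":[0.05,0.8,0],"turn":0}])

```text
time: 4.4
ee_pos: [0.4482, 0.0674, 0.2634]
tcp_rot: [-0.002, 0.997, 0.076, -0.002]
contact_force: [-0.2, 0.3, -0.5]
width: 0.0588
finger_force: 64.7
```

move_arm(targets=[{"slide":[0,0,0],"turn":0},{"slide":[0,0,0],"turn":0}])

```text
time: 4.57
ee_pos: [0.45, 0.0612, 0.2638]
tcp_rot: [0.0, 0.997, 0.073, -0.001]
contact_force: [-0.3, -0.3, -0.5]
width: 0.059
finger_force: 64.7
```

```bash
python3 look.py w5
```

```text
t 4.57 [0.45   0.0612 0.2638] [-0.282  -0.3117 -0.5056] 0.058957403301466864 64.65455821249634
```

View pics/w5.png

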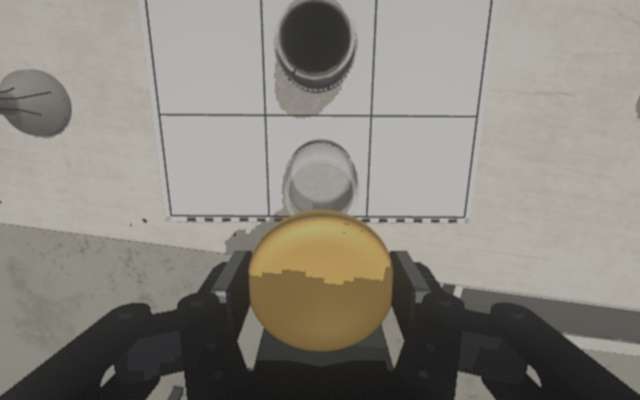

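The wrist view shows the full jar's mouth centred at (315,36) and the empty jar's rim near (320,177). Middle line junctions are at (160,114), (267,116), (372,116), (477,116), front corners at (171,216) and (467,216). The cap is at (321,281), the funnel at (35,103).

```bash
python3 - <<'E'
from h import *
import pickle
np.set_printoptions(precision=4,suppress=True)
w=pickle.load(open('pics/w5.pkl','rb'));w1=pickle.load(open('pics/w4.pkl','rb'))
L=[((160,114),(0,.168)),((267,115.5),(0,.056)),((372,116),(0,-.056)),((477,116.5),(0,-.168)),((171,216),(-.112,.168)),((467,217),(-.112,-.168))]
W=np.array([onz(w,p,.004)[:2] for p,_ in L]);B=np.array([q for _,q in L])
X=B-B.mean(0);Y=W-W.mean(0)
th=np.arctan2((X[:,0]*Y[:,1]-X[:,1]*Y[:,0]).sum(),(X*Y).sum())
Rm=np.array([[np.cos(th),-np.sin(th)],[np.sin(th),np.cos(th)]]);t=W.mean(0)-Rm@B.mean(0)
print('th',th,'t',t);print((B@Rm.T+t-W)*1000)
for n,q in[('roll',(.056,.112)),('full',(.056,0)),('funnel',(-.056,.112)),('empty',(-.056,0)),('counter',(-.056,-.112))]:
    if n=='roll' or 1: print(n,Rm@np.array(q)+t)
np.savez('board.npz',R=Rm,t=t)
print('full',onz(w,(315,36),.116),'empty',onz(w,(320.5,177),.116))
print('cap',onz(w,(321,280.5),.2638-.011),onz(w,(321,280.5),.2638-.015))
a=cam('side');c=lambda u,v:(180+u/3,150+v/3)
print('tri full',tri(ray(a,c(311,176)),ray(w,(315,36))),'empty',tri(ray(a,c(438,192)),ray(w,(320.5,177))))
M=w[0][:3,3];print('j vs w4: roll',onz(w1,(499,110),.039))
E
```

```text
th 0.14208084046560965 t [0.5087 0.0718]
[[-0.7438 -0.7087]
 [ 0.0423  0.6206]
 [ 0.0869 -0.0379]
 [ 0.1129 -0.5665]
 [ 0.7588 -1.6434]
 [-0.2572  2.3359]]
roll [0.5482 0.1906]
full [0.5641 0.0797]
funnel [0.4374 0.1747]
empty [0.4532 0.0638]
counter [ 0.4691 -0.047 ]
full [0.5648 0.0828 0.116 ] empty [0.4656 0.0642 0.116 ]
cap [0.4496 0.0618 0.2528] [0.4475 0.0614 0.2488]
tri full [0.5644 0.0825 0.1128] empty [0.457  0.06   0.1102]
j vs w4: roll [ 0.5186 -0.3734  0.039 ]
```

move_arm(targets=[{"slide":[0.2,0.1,-0.1],"turn":0},{"slide":[0.4,0.105,-0.3],"turn":0},{"slide":[0.575,0.105,-0.5],"turn":0},{"slide":[0.575,0.105,-0.55],"turn":0},{"slide":[0.575,0.105,-0.55],"turn":0}])

```text
time: 5.03
ee_pos: [0.5665, 0.0794, 0.1454]
tcp_rot: [-0.001, 0.997, 0.071, -0.006]
contact_force: [-1.7, 0.3, -1.7]
width: 0.0585
finger_force: 64.6
```

move_arm(targets=[{"slide":[0,0,0],"turn":0},{"slide":[0,0,0],"turn":0}])

```text
time: 5.2
ee_pos: [0.565, 0.0806, 0.1547]
tcp_rot: [-0.0, 0.997, 0.072, -0.001]
contact_force: [0.5, -0.5, 0.8]
width: 0.059
finger_force: 64.7
```

Now lower in small steps: y +2 mm, z to about 0.139.

move_arm(targets=[{"slide":[0,0.01,-0.05],"turn":0},{"slide":[0,0.01,-0.075],"turn":0},{"slide":[0,0.01,-0.075],"turn":0},{"slide":[0,0.01,-0.075],"turn":0}])

```text
time: 5.53
ee_pos: [0.5652, 0.0842, 0.1411]
tcp_rot: [0.0, 0.997, 0.073, 0.001]
contact_force: [0.2, 0.6, 0.7]
width: 0.0586
finger_force: 64.7
```

```bash
python3 look.py w6; python3 - <<'E'
from h import *
cv2.imwrite('pics/s6.png',cv2.resize(get_image('side')[170:270,240:360,::-1],(720,600),interpolation=cv2.INTER_CUBIC))
E
```

```text
t 5.53 [0.5652 0.0842 0.1411] [0.2384 0.6245 0.656 ] 0.05861297002047005 64.65266455197707
```

View pics/s6.png

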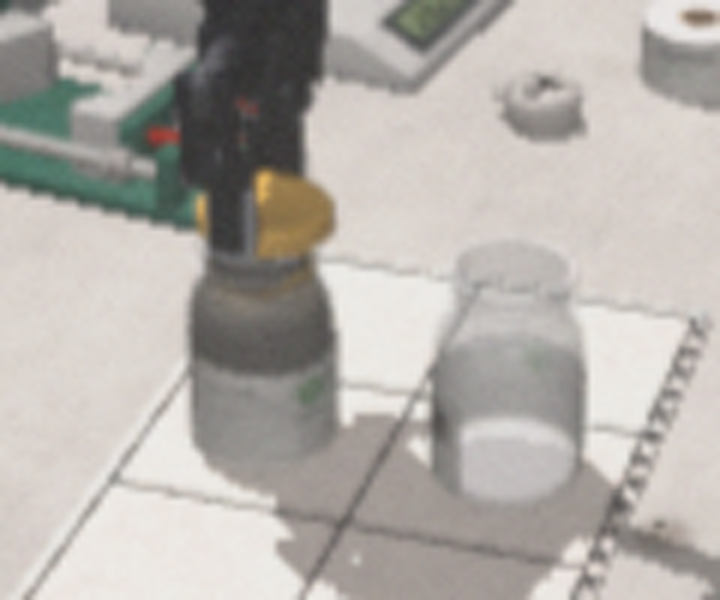

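The cap sits just above the full jar's rim at about (265,255), and the jars haven't moved. I'll lower it a little further.

move_arm(targets=[{"slide":[0,-0.007,-0.01],"turn":0},{"slide":[0,-0.007,-0.015],"turn":0},{"slide":[0,-0.007,-0.015],"turn":0}])

```text
time: 5.88
ee_pos: [0.5654, 0.0827, 0.137]
tcp_rot: [0.0, 0.997, 0.073, -0.0]
contact_force: [0.2, -0.7, -0.1]
width: 0.0589
finger_force: 64.7
```

move_arm(targets=[{"slide":[0,0,-0.005],"turn":0},{"slide":[0,0,-0.008],"turn":0},{"slide":[0,0,-0.008],"turn":0}])

```text
time: 6.13
ee_pos: [0.5657, 0.0828, 0.1359]
tcp_rot: [0.0, 0.997, 0.073, 0.0]
contact_force: [-0.1, 0.1, 4.1]
width: 0.0588
finger_force: 65.0
```

move_arm(targets=[{"slide":[0,0,0],"turn":0},{"slide":[0,0,0],"turn":0},{"slide":[0,0,0],"turn":0},{"slide":[0,0,0],"turn":0},{"slide":[0,0,0.02],"turn":0}], hand=0)

```text
time: 6.55
ee_pos: [0.5649, 0.0828, 0.1387]
tcp_rot: [-0.0, 0.997, 0.073, -0.001]
contact_force: [-0.9, -0.5, 0.6]
width: 0.0854
finger_force: 0.0
```

move_arm(targets=[{"slide":[0,0,0.1],"turn":0},{"slide":[0,0,0.2],"turn":0},{"slide":[0,0,0.4],"turn":0},{"slide":[-0.1,0,0.6],"turn":0},{"slide":[-0.2,0,0.6],"turn":0}])

```text
time: 6.97
ee_pos: [0.5305, 0.0825, 0.2662]
tcp_rot: [0.001, 0.997, 0.073, 0.008]
contact_force: [1.3, 0.3, 0.3]
width: 0.0858
finger_force: 0.0
```

```bash
python3 look.py w7; python3 - <<'E'
from h import *
import pickle
w=pickle.load(open('pics/w7.pkl','rb'))
im=cv2.imread('pics/w7.png');h=cv2.cvtColor(im,cv2.COLOR_BGR2HSV)
m=cv2.inRange(h,(15,90,90),(35,255,255));n,l,st,ce=cv2.connectedComponentsWithStats(m);i=1+st[1:,4].argmax()
x,y,W_,H_=st[i][:4];print(st[i],onz(w,(x+W_/2,y+H_/2),.125))
E
```

```text
t 6.97 [0.5305 0.0825 0.2662] [1.2599 0.2696 0.3297] 0.08577398241492283 0.0
[ 286  120   81   81 4520] [0.56310562 0.08294838 0.125     ]
```

View pics/w7.png

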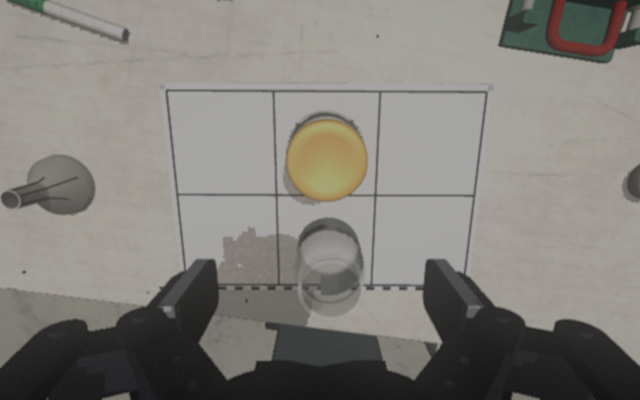

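The cap lies flat and centred on the full jar at (327,160). The empty jar is at (330,270), the funnel's foot is at about (62,185) with its stem tip at (12,200), and the marker is at (75,20). The funnel is next. First I'll compute where the stock jars near it stand.

```bash
python3 - <<'E'
from h import *
import pickle
np.set_printoptions(precision=4,suppress=True)
a=cam('side');c=lambda u,v:(180+u/3,150+v/3)
w=pickle.load(open('pics/w7.pkl','rb'))
for p in[(183,500),(82,475)]:print('jar',onz(a,c(*p),.112))
print('funnel stem tri',tri(ray(a,c(237,421)),ray(w,(12,200))),onz(w,(12,200),.072),'foot',onz(w,(62,185),.005))
E
```

```text
jar [0.4396 0.4951 0.112 ]
jar [0.5124 0.5033 0.112 ]
funnel stem tri [0.4764 0.3666 0.0705] [0.4773 0.3655 0.072 ] foot [0.4775 0.367  0.005 ]
```

move_arm(targets=[{"slide":[-0.1,0.2,0],"turn":0},{"slide":[-0.2,0.4,0],"turn":0},{"slide":[-0.3,0.6,0],"turn":0},{"slide":[-0.4,0.8,0],"turn":0},{"slide":[-0.5,0.95,0],"turn":0}])

```text
time: 7.43
ee_pos: [0.4283, 0.2687, 0.2593]
tcp_rot: [-0.0, 0.997, 0.072, 0.0]
contact_force: [0.6, 0.2, 0.8]
width: 0.0857
finger_force: 0.0
```

move_arm(targets=[{"slide":[0,0.3,0],"turn":0},{"slide":[0,0.4,0],"turn":0},{"slide":[0,0.4,0],"turn":0},{"slide":[0,0.4,0],"turn":0}])

```text
time: 7.77
ee_pos: [0.4283, 0.3489, 0.2589]
tcp_rot: [0.0, 0.997, 0.075, -0.0]
contact_force: [0.1, 0.1, -0.0]
width: 0.0855
finger_force: 0.0
```

```bash
python3 look.py w8
```

```text
t 7.77 [0.4283 0.3489 0.2589] [ 0.0761  0.136  -0.0473] 0.08547254806067342 0.0
```

View pics/w8.png

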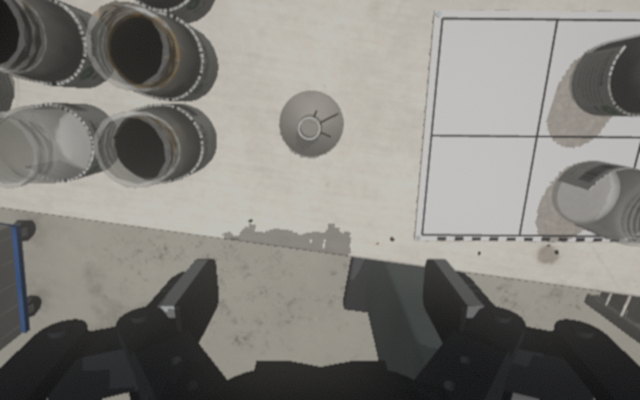

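The funnel's stem top is at (310,127) and its nearest jar is well clear, with its rim centred at (140,150).

```bash
python3 - <<'E'
from h import *
import pickle
w=pickle.load(open('pics/w8.pkl','rb'));print(onz(w,(310,127),.072),onz(w,(311,124),.0),observe()['ee_pos'])
E
```

```text
[0.47852451 0.36629186 0.072     ] [0.47755223 0.367091   0.        ] [0.42829532 0.34747453 0.25881224]
```

move_arm(targets=[{"slide":[0.2,0.09,-0.1],"turn":0},{"slide":[0.25,0.095,-0.3],"turn":0},{"slide":[0.25,0.095,-0.5],"turn":0},{"slide":[0.25,0.095,-0.65],"turn":0},{"slide":[0.25,0.095,-0.7],"turn":0}])

```text
time: 8.23
ee_pos: [0.4764, 0.3625, 0.1141]
tcp_rot: [0.002, 0.997, 0.071, -0.005]
contact_force: [-0.9, 0.3, -0.2]
width: 0.0855
finger_force: 0.0
```

move_arm(targets=[{"slide":[0,0,-0.08],"turn":0},{"slide":[0,0,-0.16],"turn":0},{"slide":[0,0,-0.23],"turn":0},{"slide":[0,0,-0.23],"turn":0}])

```text
time: 8.57
ee_pos: [0.4781, 0.3642, 0.0719]
tcp_rot: [0.001, 0.997, 0.072, -0.002]
contact_force: [-1.1, 0.1, 0.2]
width: 0.0852
finger_force: 0.0
```

move_arm(targets=[{"slide":[0,0,0],"turn":0}])

```text
time: 8.65
ee_pos: [0.4792, 0.3652, 0.0738]
tcp_rot: [0.0, 0.997, 0.072, -0.0]
contact_force: [-0.0, 0.2, 0.4]
width: 0.0856
finger_force: 0.0
```

Well placed, so close.

move_arm(targets=[{"slide":[0,0,0],"turn":0},{"slide":[0,0,0],"turn":0},{"slide":[0,0,0],"turn":0},{"slide":[0,0,0],"turn":0},{"slide":[0,0,0],"turn":0}], hand=255)

```text
time: 9.07
ee_pos: [0.4792, 0.3664, 0.0741]
tcp_rot: [-0.0, 0.997, 0.073, 0.001]
contact_force: [-0.0, 0.8, -0.1]
width: 0.0254
finger_force: 0.0
```

move_arm(targets=[{"slide":[0,0,0],"turn":0},{"slide":[0,0,0],"turn":0},{"slide":[0,0,0],"turn":0},{"slide":[0,0,0],"turn":0}])

```text
time: 9.4
ee_pos: [0.4792, 0.3666, 0.0742]
tcp_rot: [-0.0, 0.997, 0.073, 0.001]
contact_force: [-1.0, 1.3, 6.4]
width: 0.0185
finger_force: 58.6
```

move_arm(targets=[{"slide":[0,0,0.1],"turn":0},{"slide":[0,0,0.2],"turn":0},{"slide":[0,0,0.3],"turn":0},{"slide":[0,0,0.3],"turn":0}])

```text
time: 9.73
ee_pos: [0.4809, 0.3673, 0.1367]
tcp_rot: [-0.001, 0.997, 0.073, 0.003]
contact_force: [0.2, 0.2, 0.5]
width: 0.0183
finger_force: 58.9
```

move_arm(targets=[{"slide":[-0.03,-0.15,0],"turn":0},{"slide":[-0.07,-0.33,0],"turn":0},{"slide":[-0.12,-0.53,0],"turn":0},{"slide":[-0.16,-0.73,0],"turn":0},{"slide":[-0.21,-0.9,0],"turn":0}])

```text
time: 10.15
ee_pos: [0.4358, 0.1843, 0.1326]
tcp_rot: [0.0, 0.997, 0.073, -0.001]
contact_force: [-0.5, -1.0, -1.4]
width: 0.0184
finger_force: 58.9
```

move_arm(targets=[{"slide":[0,-0.06,0],"turn":0},{"slide":[0,-0.06,0],"turn":0},{"slide":[0,-0.06,0],"turn":0}])

```text
time: 10.4
ee_pos: [0.437, 0.1736, 0.1329]
tcp_rot: [-0.0, 0.997, 0.072, -0.0]
contact_force: [-0.3, 0.0, -0.8]
width: 0.018
finger_force: 59.0
```

```bash
python3 look.py w9; python3 - <<'E'
from h import *
cv2.imwrite('pics/s9.png',cv2.resize(get_image('side')[180:300,220:380,::-1],(800,600),interpolation=cv2.INTER_CUBIC))
E
```

```text
t 10.4 [0.437  0.1736 0.1329] [-0.3265  0.0439 -0.8232] 0.018031069283312846 59.0017257045065
```

View pics/s9.png

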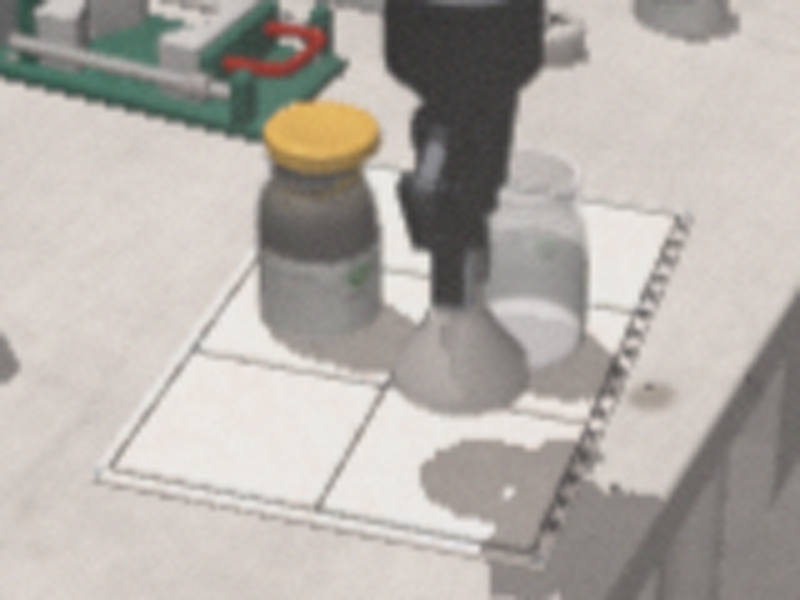

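The funnel hangs upright at about (460,360) over the front-left square, and the cap sits flat on the full jar.

move_arm(targets=[{"slide":[0,0,-0.1],"turn":0},{"slide":[0,0,-0.2],"turn":0},{"slide":[0,0,-0.25],"turn":0},{"slide":[0,0,-0.26],"turn":0},{"slide":[0,0,-0.26],"turn":0}])

```text
time: 10.92
ee_pos: [0.4368, 0.1752, 0.0806]
tcp_rot: [0.0, 0.997, 0.074, -0.001]
contact_force: [0.7, 0.4, -0.1]
width: 0.0183
finger_force: 59.0
```

move_arm(targets=[{"slide":[0,0,-0.005],"turn":0},{"slide":[0,0,-0.01],"turn":0},{"slide":[0,0,-0.015],"turn":0}])

```text
time: 11.17
ee_pos: [0.4375, 0.1746, 0.079]
tcp_rot: [-0.0, 0.997, 0.073, 0.001]
contact_force: [0.4, -0.3, -0.4]
width: 0.0183
finger_force: 59.0
```

move_arm(targets=[{"slide":[0,0,-0.005],"turn":0},{"slide":[0,0,-0.01],"turn":0},{"slide":[0,0,-0.01],"turn":0}])

```text
time: 11.42
ee_pos: [0.4376, 0.1745, 0.0781]
tcp_rot: [-0.0, 0.997, 0.073, 0.001]
contact_force: [-1.2, 1.2, 12.8]
width: 0.0182
finger_force: 60.7
```

move_arm(targets=[{"slide":[0,0,0],"turn":0},{"slide":[0,0,0],"turn":0},{"slide":[0,0,0],"turn":0},{"slide":[0,0,0],"turn":0},{"slide":[0,0,0],"turn":0}], hand=0)

```text
time: 11.83
ee_pos: [0.4369, 0.1742, 0.0763]
tcp_rot: [0.0, 0.997, 0.073, -0.0]
contact_force: [0.2, 0.1, 0.6]
width: 0.0773
finger_force: 0.0
```

move_arm(targets=[{"slide":[0,0,0],"turn":0},{"slide":[0,0,0.1],"turn":0},{"slide":[0,0,0.3],"turn":0},{"slide":[0,0,0.5],"turn":0},{"slide":[0,0,0.7],"turn":0}])

```text
time: 12.25
ee_pos: [0.4362, 0.1741, 0.2174]
tcp_rot: [0.0, 0.997, 0.073, -0.001]
contact_force: [1.1, 0.2, -0.4]
width: 0.0853
finger_force: 0.0
```

move_arm(targets=[{"slide":[0.05,-0.2,0.15],"turn":0},{"slide":[0.05,-0.4,0.15],"turn":0},{"slide":[0.05,-0.6,0.15],"turn":0},{"slide":[0.05,-0.8,0.15],"turn":0},{"slide":[0.05,-1,0.15],"turn":0}])

```text
time: 12.67
ee_pos: [0.4466, -0.0264, 0.2468]
tcp_rot: [0.0, 0.997, 0.073, 0.0]
contact_force: [1.0, 0.2, 0.3]
width: 0.0852
finger_force: 0.0
```

move_arm(targets=[{"slide":[0.05,-0.2,0],"turn":0},{"slide":[0.05,-0.4,0],"turn":0},{"slide":[0.05,-0.6,0],"turn":0},{"slide":[0.05,-0.8,0],"turn":0},{"slide":[0.05,-1,0],"turn":0}])

```text
time: 13.08
ee_pos: [0.4563, -0.2267, 0.2461]
tcp_rot: [-0.0, 0.997, 0.073, -0.0]
contact_force: [1.2, 0.1, -0.3]
width: 0.0856
finger_force: 0.0
```

move_arm(targets=[{"slide":[0.05,-0.2,0],"turn":0},{"slide":[0.05,-0.4,0],"turn":0},{"slide":[0.05,-0.45,0],"turn":0},{"slide":[0.05,-0.45,0],"turn":0},{"slide":[0.05,-0.45,0],"turn":0}])

```text
time: 13.5
ee_pos: [0.4662, -0.3141, 0.2456]
tcp_rot: [-0.001, 0.997, 0.072, -0.001]
contact_force: [-0.5, 1.4, -0.2]
width: 0.0853
finger_force: 0.0
```

```bash
python3 look.py w10
```

```text
t 13.5 [ 0.4662 -0.3141  0.2456] [-0.5492  1.4392 -0.1655] 0.08527749624987115 0.0
```

View pics/w10.png

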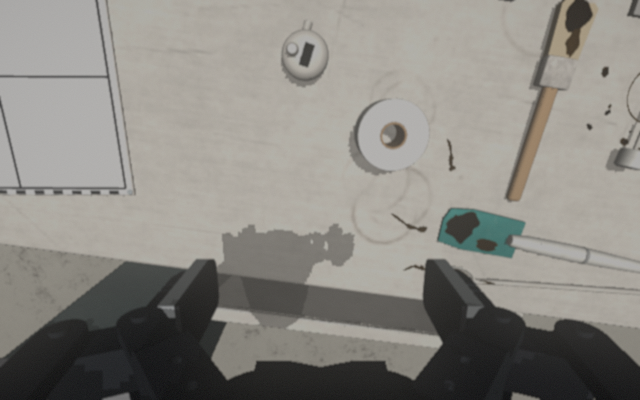

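The roll's top centre is at (393,134). The counter's case is at (304,55) with its knob pointing up at about (308,24). The brush handle at (530,150) is clear of the right finger.

```bash
python3 - <<'E'
from h import *
import pickle
np.set_printoptions(precision=4,suppress=True)
w=pickle.load(open('pics/w10.pkl','rb'));a=cam('side');c=lambda u,v:(180+u/3,150+v/3)
print('roll',onz(w,(393,134),.039),tri(ray(w,(393,134)),ray(a,c(530,69))),observe()['ee_pos'])
C=onz(w,(305,54),.022);K=onz(w,(308,24),.012);print('counter',C,onz(w,(305,58),.012),'knobdir deg',np.degrees(np.arctan2(*(K-C)[[1,0]])))
E
```

```text
roll [ 0.5199 -0.3728  0.039 ] [ 0.5185 -0.374   0.0358] [ 0.4662 -0.313   0.2458]
counter [ 0.5782 -0.2822  0.022 ] [ 0.576  -0.2821  0.012 ] knobdir deg 2.679475632647194
```

move_arm(targets=[{"slide":[0.2,-0.2,-0.1],"turn":0},{"slide":[0.27,-0.3,-0.3],"turn":0},{"slide":[0.27,-0.3,-0.5],"turn":0},{"slide":[0.27,-0.3,-0.7],"turn":0},{"slide":[0.27,-0.3,-0.8],"turn":0}])

```text
time: 13.97
ee_pos: [0.5211, -0.3721, 0.084]
tcp_rot: [-0.001, 0.997, 0.074, -0.001]
contact_force: [-0.3, 0.6, 0.0]
width: 0.0854
finger_force: 0.0
```

move_arm(targets=[{"slide":[0,0,0],"turn":0},{"slide":[0,0,-0.1],"turn":0},{"slide":[0,0,-0.2],"turn":0},{"slide":[0,0,-0.26],"turn":0},{"slide":[0,0,-0.26],"turn":0}])

```text
time: 14.38
ee_pos: [0.5204, -0.3725, 0.0337]
tcp_rot: [-0.002, 0.997, 0.074, -0.001]
contact_force: [-0.4, 0.9, 0.6]
width: 0.0855
finger_force: 0.0
```

move_arm(targets=[{"slide":[0,0,0],"turn":0}])

```text
time: 14.47
ee_pos: [0.5214, -0.374, 0.0355]
tcp_rot: [0.0, 0.997, 0.073, 0.0]
contact_force: [0.9, -0.6, 0.5]
width: 0.0854
finger_force: 0.0
```

move_arm(targets=[{"slide":[0,0,-0.02],"turn":0},{"slide":[0,0,-0.02],"turn":0}])

```text
time: 14.63
ee_pos: [0.5216, -0.3751, 0.0317]
tcp_rot: [0.001, 0.997, 0.073, 0.001]
contact_force: [-0.3, -0.5, 0.4]
width: 0.0857
finger_force: 0.0
```

move_arm(targets=[{"slide":[0,0,0],"turn":0},{"slide":[0,0,0],"turn":0},{"slide":[0,0,0],"turn":0},{"slide":[0,0,0],"turn":0},{"slide":[0,0,0],"turn":0}], hand=255)

```text
time: 15.05
ee_pos: [0.5216, -0.3755, 0.0319]
tcp_rot: [0.001, 0.997, 0.073, 0.001]
contact_force: [-0.3, 0.1, 4.9]
width: 0.064
finger_force: 66.4
```

move_arm(targets=[{"slide":[0,0,0.1],"turn":0},{"slide":[0,0,0.3],"turn":0},{"slide":[0,0,0.5],"turn":0},{"slide":[0,0,0.7],"turn":0},{"slide":[0,0,0.9],"turn":0}])

```text
time: 15.47
ee_pos: [0.5205, -0.3745, 0.212]
tcp_rot: [-0.0, 0.997, 0.073, -0.0]
contact_force: [1.6, -0.9, -1.4]
width: 0.0639
finger_force: 66.2
```

move_arm(targets=[{"slide":[0,0.15,0],"turn":0},{"slide":[0.05,0.35,0],"turn":0},{"slide":[0.05,0.55,0],"turn":0},{"slide":[0.05,0.75,0],"turn":0},{"slide":[0.05,0.95,0],"turn":0}])

```text
time: 15.88
ee_pos: [0.5305, -0.1832, 0.2106]
tcp_rot: [-0.0, 0.997, 0.072, 0.0]
contact_force: [1.6, 0.1, 0.0]
width: 0.0637
finger_force: 66.2
```

move_arm(targets=[{"slide":[0.05,0.2,0],"turn":0},{"slide":[0.05,0.4,0],"turn":0},{"slide":[0.05,0.6,0],"turn":0},{"slide":[0.05,0.8,0],"turn":0},{"slide":[0.05,1,0],"turn":0}])

```text
time: 16.3
ee_pos: [0.5405, 0.017, 0.2106]
tcp_rot: [-0.0, 0.997, 0.073, 0.0]
contact_force: [0.8, 0.1, -1.1]
width: 0.0639
finger_force: 66.2
```

move_arm(targets=[{"slide":[0.04,0.2,0],"turn":0},{"slide":[0.04,0.4,0],"turn":0},{"slide":[0.04,0.6,0],"turn":0},{"slide":[0.04,0.8,0],"turn":0},{"slide":[0.04,0.87,0],"turn":0}])

```text
time: 16.72
ee_pos: [0.5482, 0.194, 0.2106]
tcp_rot: [-0.001, 0.997, 0.075, 0.0]
contact_force: [0.4, -0.8, -1.2]
width: 0.0639
finger_force: 66.3
```

move_arm(targets=[{"slide":[0,0,-0.05],"turn":0},{"slide":[0,0,-0.2],"turn":0},{"slide":[0,0,-0.4],"turn":0},{"slide":[0,0,-0.5],"turn":0},{"slide":[0,0,-0.5],"turn":0}])

```text
time: 17.13
ee_pos: [0.5452, 0.1869, 0.1054]
tcp_rot: [0.001, 0.997, 0.072, -0.006]
contact_force: [-1.0, -1.0, -1.0]
width: 0.0638
finger_force: 66.2
```

move_arm(targets=[{"slide":[0,0.005,-0.05],"turn":0},{"slide":[0,0.005,-0.15],"turn":0},{"slide":[0,0.005,-0.25],"turn":0},{"slide":[0,0.005,-0.31],"turn":0},{"slide":[0,0.005,-0.31],"turn":0}])

```text
time: 17.55
ee_pos: [0.5484, 0.1894, 0.047]
tcp_rot: [0.0, 0.997, 0.072, -0.001]
contact_force: [-0.2, -0.5, -0.2]
width: 0.0638
finger_force: 66.2
```

move_arm(targets=[{"slide":[0,0,0],"turn":0},{"slide":[0,0,0],"turn":0}])

```text
time: 17.72
ee_pos: [0.5501, 0.1901, 0.0496]
tcp_rot: [-0.0, 0.997, 0.073, 0.001]
contact_force: [0.0, 1.3, -0.8]
width: 0.0636
finger_force: 66.2
```

move_arm(targets=[{"slide":[0,0,-0.03],"turn":0},{"slide":[0,0,-0.055],"turn":0},{"slide":[0,0,-0.065],"turn":0},{"slide":[0,0,-0.065],"turn":0}])

```text
time: 18.05
ee_pos: [0.5491, 0.1902, 0.0358]
tcp_rot: [0.0, 0.997, 0.073, 0.0]
contact_force: [-0.4, 0.3, 2.6]
width: 0.0642
finger_force: 66.5
```

move_arm(targets=[{"slide":[0,0,-0.005],"turn":0},{"slide":[0,0,-0.005],"turn":0}])

```text
time: 18.22
ee_pos: [0.5491, 0.1902, 0.0358]
tcp_rot: [0.0, 0.997, 0.073, 0.0]
contact_force: [-1.8, -1.0, 9.3]
width: 0.0635
finger_force: 67.3
```

move_arm(targets=[{"slide":[0,0,0],"turn":0},{"slide":[0,0,0],"turn":0},{"slide":[0,0,0],"turn":0},{"slide":[0,0,0],"turn":0},{"slide":[0,0,0.02],"turn":0}], hand=0)

```text
time: 18.63
ee_pos: [0.5484, 0.1901, 0.0376]
tcp_rot: [0.0, 0.997, 0.073, -0.001]
contact_force: [-0.1, -0.2, -0.9]
width: 0.0856
finger_force: 0.0
```

move_arm(targets=[{"slide":[0,0,0.2],"turn":0},{"slide":[0,0,0.4],"turn":0},{"slide":[0,0,0.6],"turn":0},{"slide":[0,0,0.8],"turn":0},{"slide":[0,0,0.95],"turn":0}])

```text
time: 19.05
ee_pos: [0.5496, 0.1903, 0.2319]
tcp_rot: [-0.0, 0.997, 0.073, 0.002]
contact_force: [0.3, 0.8, -0.4]
width: 0.0855
finger_force: 0.0
```

move_arm(targets=[{"slide":[0,-0.2,0],"turn":-0.05},{"slide":[0.02,-0.4,0],"turn":-0.1},{"slide":[0.04,-0.6,0],"turn":-0.15},{"slide":[0.04,-0.8,0],"turn":-0.2},{"slide":[0.05,-1,0],"turn":-0.2}])

```text
time: 19.47
ee_pos: [0.5584, -0.0113, 0.2287]
tcp_rot: [-0.0, 0.996, -0.085, -0.0]
contact_force: [1.0, 0.1, 0.3]
width: 0.0853
finger_force: 0.0
```

move_arm(targets=[{"slide":[0,-0.2,0],"turn":0},{"slide":[0.02,-0.4,0],"turn":0},{"slide":[0.04,-0.6,0],"turn":0},{"slide":[0.06,-0.8,0],"turn":0},{"slide":[0.06,-1,0],"turn":0}])

```text
time: 19.88
ee_pos: [0.5712, -0.2119, 0.2286]
tcp_rot: [0.0, 0.996, -0.084, 0.0]
contact_force: [0.1, 0.6, 0.4]
width: 0.0853
finger_force: 0.0
```

move_arm(targets=[{"slide":[0.02,-0.2,-0.1],"turn":0},{"slide":[0.02,-0.35,-0.3],"turn":0},{"slide":[0.02,-0.35,-0.5],"turn":0},{"slide":[0.02,-0.35,-0.6],"turn":0},{"slide":[0.02,-0.35,-0.6],"turn":0}])

```text
time: 20.3
ee_pos: [0.5707, -0.2784, 0.1019]
tcp_rot: [-0.003, 0.996, -0.085, -0.006]
contact_force: [-1.0, 0.3, -0.9]
width: 0.0855
finger_force: 0.0
```

move_arm(targets=[{"slide":[0,0,0],"turn":0},{"slide":[0,0,0],"turn":0}])

```text
time: 20.47
ee_pos: [0.5759, -0.28, 0.1099]
tcp_rot: [0.001, 0.996, -0.084, 0.001]
contact_force: [-0.1, -0.6, -1.5]
width: 0.0853
finger_force: 0.0
```

```bash
python3 look.py w11; python3 - <<'E'
from h import *
import pickle
np.set_printoptions(precision=4,suppress=True)
w=pickle.load(open('pics/w11.pkl','rb'))
g=cv2.cvtColor(cv2.imread('pics/w11.png'),cv2.COLOR_BGR2GRAY)
print('pred',proj(w,(.576,-.282,.012)))
c=cv2.HoughCircles(cv2.medianBlur(g,5),cv2.HOUGH_GRADIENT,1,30,param1=80,param2=20,minRadius=25,maxRadius=75)
for u,v,r in c[0][:6]:print(u,v,r,onz(w,(u,v),.022))
E
```

```text
t 20.47 [ 0.5759 -0.28    0.1099] [-0.0596 -0.5832 -1.5195] 0.08531839236358228 0.0
pred [324.6355 215.4678]
323.5 211.5 35.3 [ 0.5818 -0.2821  0.022 ]
131.5 254.5 74.4 [ 0.5739 -0.1551  0.022 ]
439.5 320.5 52.9 [ 0.4916 -0.3476  0.022 ]
```

move_arm(targets=[{"slide":[0.01,-0.01,-0.1],"turn":0},{"slide":[0.01,-0.01,-0.2],"turn":0},{"slide":[0.01,-0.01,-0.3],"turn":0},{"slide":[0.01,-0.01,-0.39],"turn":0},{"slide":[0.01,-0.01,-0.39],"turn":0}])

```text
time: 20.93
ee_pos: [0.5767, -0.2808, 0.0298]
tcp_rot: [-0.0, 0.997, -0.084, -0.001]
contact_force: [0.6, 1.2, 0.6]
width: 0.0857
finger_force: 0.0
```

move_arm(targets=[{"slide":[0,0,-0.01],"turn":0},{"slide":[0,0,-0.01],"turn":0}])

```text
time: 21.1
ee_pos: [0.5784, -0.2823, 0.0305]
tcp_rot: [0.001, 0.996, -0.084, 0.002]
contact_force: [0.7, -0.4, -0.4]
width: 0.0854
finger_force: 0.0
```

move_arm(targets=[{"slide":[0,0,0],"turn":0},{"slide":[0,0,0],"turn":0},{"slide":[0,0,0],"turn":0},{"slide":[0,0,0],"turn":0},{"slide":[0,0,0],"turn":0}], hand=255)

```text
time: 21.52
ee_pos: [0.5776, -0.2822, 0.0298]
tcp_rot: [0.0, 0.996, -0.084, 0.001]
contact_force: [-1.2, 1.1, 6.0]
width: 0.0399
finger_force: 60.1
```

move_arm(targets=[{"slide":[0,0,0],"turn":0},{"slide":[0,0,0],"turn":0},{"slide":[0,0,0],"turn":0}])

```text
time: 21.77
ee_pos: [0.5777, -0.2822, 0.0298]
tcp_rot: [0.0, 0.996, -0.084, 0.001]
contact_force: [-0.4, 0.6, 5.0]
width: 0.0399
finger_force: 60.1
```

move_arm(targets=[{"slide":[0,0,0.1],"turn":0},{"slide":[0,0,0.25],"turn":0},{"slide":[0,0,0.4],"turn":0},{"slide":[0,0,0.5],"turn":0}])

```text
time: 22.1
ee_pos: [0.5777, -0.2824, 0.1311]
tcp_rot: [0.001, 0.996, -0.084, 0.001]
contact_force: [1.0, -0.6, -0.2]
width: 0.0401
finger_force: 60.9
```

move_arm(targets=[{"slide":[-0.06,0.13,0],"turn":0},{"slide":[-0.13,0.27,0],"turn":0},{"slide":[-0.2,0.43,0],"turn":0},{"slide":[-0.27,0.59,0],"turn":0},{"slide":[-0.33,0.73,0],"turn":0}])

```text
time: 22.52
ee_pos: [0.5094, -0.134, 0.1286]
tcp_rot: [-0.0, 0.996, -0.084, -0.0]
contact_force: [1.0, -0.0, -0.4]
width: 0.0399
finger_force: 60.9
```

move_arm(targets=[{"slide":[-0.07,0.15,0],"turn":0},{"slide":[-0.14,0.3,0],"turn":0},{"slide":[-0.21,0.445,0],"turn":0},{"slide":[-0.21,0.445,0],"turn":0},{"slide":[-0.21,0.445,0],"turn":0}])

```text
time: 22.93
ee_pos: [0.4679, -0.0453, 0.1287]
tcp_rot: [-0.0, 0.997, -0.083, -0.0]
contact_force: [0.9, -0.8, -0.5]
width: 0.0403
finger_force: 60.9
```

move_arm(targets=[{"slide":[0,0,0],"turn":0},{"slide":[0,0,0],"turn":0}])

```text
time: 23.1
ee_pos: [0.4704, -0.048, 0.1287]
tcp_rot: [0.0, 0.996, -0.085, 0.001]
contact_force: [0.8, 0.2, -0.9]
width: 0.0401
finger_force: 60.9
```

Lower to about 0.034.

move_arm(targets=[{"slide":[-0.01,0,-0.1],"turn":0},{"slide":[-0.01,0,-0.25],"turn":0},{"slide":[-0.01,0,-0.4],"turn":0},{"slide":[-0.01,0,-0.45],"turn":0},{"slide":[-0.01,0,-0.455],"turn":0}])

```text
time: 23.52
ee_pos: [0.4664, -0.0475, 0.0353]
tcp_rot: [-0.001, 0.996, -0.085, -0.002]
contact_force: [0.2, -0.4, -0.5]
width: 0.0399
finger_force: 60.9
```

move_arm(targets=[{"slide":[0,0,0],"turn":0},{"slide":[0,0,-0.01],"turn":0},{"slide":[0,0,-0.01],"turn":0}])

```text
time: 23.77
ee_pos: [0.4679, -0.0473, 0.0364]
tcp_rot: [0.0, 0.996, -0.084, 0.001]
contact_force: [-0.6, 0.4, -1.0]
width: 0.0401
finger_force: 60.9
```

move_arm(targets=[{"slide":[0,0,-0.005],"turn":0},{"slide":[0,0,-0.012],"turn":0},{"slide":[0,0,-0.012],"turn":0}])

```text
time: 24.02
ee_pos: [0.4676, -0.047, 0.0338]
tcp_rot: [0.0, 0.996, -0.084, 0.001]
contact_force: [1.0, -0.4, 4.3]
width: 0.0403
finger_force: 61.4
```

move_arm(targets=[{"slide":[0,0,-0.004],"turn":0},{"slide":[0,0,-0.004],"turn":0}])

```text
time: 24.18
ee_pos: [0.4676, -0.047, 0.0338]
tcp_rot: [0.0, 0.996, -0.084, 0.001]
contact_force: [-1.6, 0.5, 12.8]
width: 0.0401
finger_force: 62.3
```

move_arm(targets=[{"slide":[0,0,0],"turn":0},{"slide":[0,0,0],"turn":0},{"slide":[0,0,0],"turn":0},{"slide":[0,0,0],"turn":0},{"slide":[0,0,0.02],"turn":0}], hand=0)

```text
time: 24.6
ee_pos: [0.4665, -0.0467, 0.0357]
tcp_rot: [-0.0, 0.996, -0.084, -0.001]
contact_force: [0.3, 0.1, 0.0]
width: 0.0853
finger_force: 0.0
```

move_arm(targets=[{"slide":[0,0,0.2],"turn":0},{"slide":[0,0,0.4],"turn":0},{"slide":[0,0,0.6],"turn":0},{"slide":[0,0,0.8],"turn":0},{"slide":[0,0,1],"turn":0}])

```text
time: 25.02
ee_pos: [0.4661, -0.0466, 0.2381]
tcp_rot: [-0.0, 0.996, -0.084, -0.001]
contact_force: [0.9, -1.1, -1.3]
width: 0.0856
finger_force: 0.0
```

move_arm(targets=[{"slide":[0.05,0.2,0.2],"turn":0.05},{"slide":[0.05,0.4,0.5],"turn":0.1},{"slide":[0.05,0.55,0.5],"turn":0.15},{"slide":[0.05,0.55,0.5],"turn":0.2},{"slide":[0.05,0.55,0.5],"turn":0.2}])

```text
time: 25.43
ee_pos: [0.478, 0.0665, 0.34]
tcp_rot: [-0.0, 0.997, 0.076, 0.004]
contact_force: [0.1, 0.5, -0.2]
width: 0.0853
finger_force: 0.0
```

move_arm(targets=[{"slide":[0,0,0],"turn":0},{"slide":[0,0,0],"turn":0}])

```text
time: 25.6
ee_pos: [0.4761, 0.0629, 0.3354]
tcp_rot: [0.0, 0.997, 0.073, -0.001]
contact_force: [-0.4, 0.2, -0.2]
width: 0.085
finger_force: 0.0
```

```bash
python3 look.py w12; python3 - <<'E'
from h import *
side=get_image('side')[:,:,::-1]
a=cv2.resize(cv2.imread('pics/w12.png')[:330],(576,297));b=cv2.resize(side[180:300,220:380],(400,300),interpolation=cv2.INTER_CUBIC)
o=np.zeros((600,640,3),np.uint8);o[:330]=cv2.imread('pics/w12.png')[:330];o[330:600,:360]=cv2.resize(side[180:300,220:380],(360,270));cv2.imwrite('pics/f.png',o)
E
```

```text
t 25.6 [0.4761 0.0629 0.3354] [-0.3666  0.1742 -0.1668] 0.084999313911071 0.0
```

View pics/f.png

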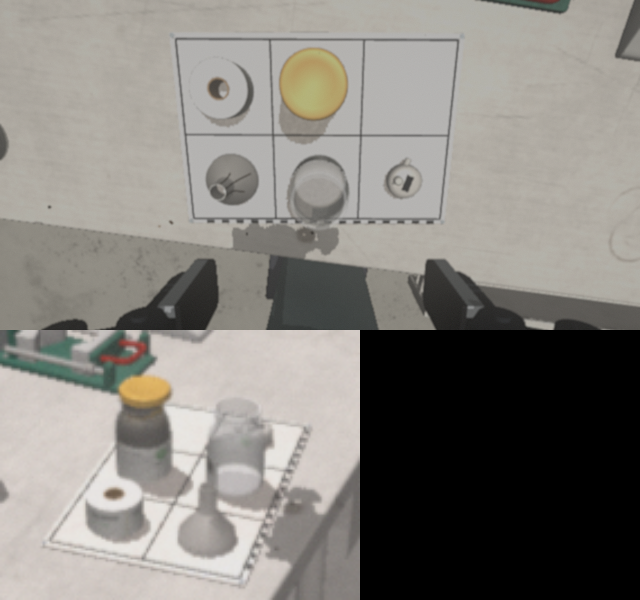

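The final view shows the roll at (219,89), funnel foot at (232,180), counter at (404,181) and cap at (314,84), all upright in their squares. I'll check the numbers in the board frame.

```bash
python3 - <<'E'
from h import *
import pickle
np.set_printoptions(precision=4,suppress=True)
w=pickle.load(open('pics/w12.pkl','rb'));d=np.load('board.npz');Rm,t=d['R'],d['t']
f=lambda p,z:Rm.T@(onz(w,p,z)[:2]-t)
print('roll',f((218.5,89),.043),'funnel',f((232,180),.012),'counter',f((404,181),.02))
print('junction chk',f((273,135),.004),'cap',onz(w,(314,84),.126))
E
```

```text
roll [0.0541 0.1117] funnel [-0.0571  0.1114] counter [-0.056  -0.1108]
junction chk [0.0001 0.0571] cap [0.5627 0.082  0.126 ]
```

```bash
python3 -c "
from rig import *
print(sign_off())"
```

```text
the job is handed in; nothing more can be done
None
```

The layout is finished and handed in at about 26 s. By my last measurement the cap is within about 3 mm of the filled jar's axis and the roll, funnel and counter are within about 2 mm of their square centres, all upright; `sign_off()` returned no verdict.

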